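Nest the tapered cups, leave out the straight one

TASK

White plastic cups stand upside down on the blue lab bench. Stack the two loose tapered cups, still upside down, one after the other over the tapered cup on the black mat, so that each is nested all the way down and the stack stands upright with nothing holding it. The straight-sided cup does not nest with them: leave it where it is, and keep the cup on the mat in its place.

Things in the scene. Friction and masses are not known exactly. Their poses are not given: they have to be found in the camera images.
- base_cup: White tapered round cup standing upside down (closed narrow end up), loose, on a black 120 x 120 x 4 mm mat: the foot of the stack. 75 mm tall, 46 mm across at the closed top, widening evenly to 72 mm at the mouth below. Origin: centre of the mouth at its underside (on the mat, 4 mm above the bench); z points up through the closed end. Yaw does not matter.
- cup_a: Loose white tapered round cup, about 50 g, same sizes and origin as base_cup, upside down on the bench; 58 mm across at 40 mm above the mouth. Wall 2 mm; mouth 67 mm wide inside; inside 51 mm deep. Lowered over a like cup on the same axis, it rests with its origin 24 mm above that cup's origin, with about 2 mm of play all round.
- cup_b: Second loose white tapered round cup, the same as cup_a. The two may be stacked in either order; the second of them comes to rest 48 mm above base_cup's origin. (Surroundings: a tall analyser stands at the bench's right end, from about x 0.3 on, y below -0.6; a hand that starts beside it should first draw back towards the base and +y before it swings to the cups.)
- straight_cup: Odd one out: white straight-sided round cup, upside down on the bench, 75 mm tall, 52 mm across from top to bottom (no taper), thick walls: its mouth is 43 mm wide inside and does not pass over the tapered cups' 46 mm ends. Origin: centre of the mouth at the underside; z up. To be left alone.
Not all that is in view belongs to the job. Leave any green or pink look-alike of the cup_b alone. Leave any purple or turquoise look-alike of the cup_a alone.

How it is judged:
By the outcome, as a careful person would: the job done as asked, in the order asked, and still so for the second after the job is handed in, with the robot touching nothing.
It also fails if it takes over 64 s, if anything falls off the work surface, if the arm or the gripper's body presses on something with over 40 N, if the wrist force passes 120 N, or if a joint passes its speed limit or range.

ROBOT

A 6-joint arm with a two-finger parallel gripper is mounted at the origin on a cart in front of the work surface, level with it; the furniture and walls round the work are solid. World frame = base frame: x ahead of the robot, y to its left, z up, the work surface at z = 0. Lengths are in m, angles in rad, forces in N, time in s.
With the tool pointing down it reaches from about 0.25 to 0.775 m from the base axis. Payload 8.9 kg.
Tool frame: the origin (TCP) lies at the very end of the fingers, on their centre line; the grasp point (between the pads) lies 19 mm behind it; z points along the fingers, y is the line along which they close (so a half turn about z gives the same grasp; the last joint's range is limited). The gripper opens to 85 mm and grips with 20 to 120 N. Pads are 22 mm wide; open, the fingers measure 114 mm over their backs; the gripper's body (76 mm by 85 mm) begins 54 mm behind the grasp point. The pads swing forward as they close: fully open they stand 13 mm farther back than shut.
Start: joints at [-1.433, 0.291, -0.153, 1.127, 0, 1.431], TCP at [0.143, -0.505, 0.231] pointing down, gripper open.
Joint ranges: [-2.52, 2.52], [-0.91, 1.74], [-1.3, 1.37], [-1.96, 2.02], [-1.52, 1.47], [-3.14, 3.14]. Speed limits (rad/s): [2.22, 2.22, 2.79, 3.14, 3.14, 3.14].

INTERFACE

Orientations are given as a rotation vector (axis times angle).
In Python, from workcell import monitor, eyes, env gives the robot as it stands. The module is installed in compiled form; this text tells all that it offers.
- The arm moves only by the shell command python3 -m inch 'ROWS'. ROWS is JSON, a list that holds one entry, the list of rows, each a list of 7 numbers: the shift along the tool's x, y, z in m, then the turn, a rotation vector about the tool's x, y, z in rad, then the opening in per cent of the stroke, from 0 (shut) to 100 (fully open). A call has exactly 5 rows; each row shifts and turns the commanded pose from where the row before left it, along the tool's axes as they then stand; what a row does not reach is not made up. A row lasts 1/12 s, in which the tool goes at most 41.7 mm and 7.16 degrees, less where a joint would pass 70% of its speed; a pose out of reach is approached as far as the arm can. A call with a gripper value outside its range is refused whole. The fingers move at their own pace and stop on an object; the grip force is fixed at half the most. Time passes only in rows, so rows that do not move let the fingers close, or fill a call up. It gives the time, the measured TCP pose, the force, the opening and the grip force at its end, in the units of the state.
- monitor.sense(): the state, without advancing time (a new reading comes with each control period).
- eyes.get_image(name): name is "scene" or "side" or "wrist"; returns the picture (384x512x3 uint8, red, green, blue); there is no depth.
- eyes.get_calibration(name): a dict with "intrinsics" (3x3 intrinsics, pixels), "T" (4x4, takes a point from camera to world coordinates). Camera axes: x right, y down, z forward; pixel columns grow to the right and rows downward; lengths in m; the calibration is good to about 2 mm. The wrist camera is an equidistant fisheye: a pixel r from the principal point sees the ray r / f radians off the axis. A picture is of the moment at which its call begins: read the wrist's pose just before it. get_calibration takes no time and is no camera call; for the wrist camera it gives the pose at the moment of the call.
- env.job_done(): hands the job in; it is judged then, once.
The state is a dict: "clock": time; "qpos": joint angles; "qd": joint speeds; "effort": joint torques, N m; "tcp_pos": TCP position; "eef_rot": TCP orientation; "wrist_force": force on the tool from outside, world axes, zero at the start; "torque": the same for the moment, N m; "opening": opening from 0.0 (shut) to 1.0 (fully open); "grip_force": force on a finger pad.
Only numpy, scipy, OpenCV 4.12 (cv2) and the standard library are available. Lean on these libraries where they do the work, as an engineer would, in place of code of your own. Each camera call takes 0.05 s, during which the arm holds its last target. There are 200 camera calls.

## Working session

There is one attempt and no reset: what is moved stays moved. The work goes in short steps, Python scripts to look and compute and a shell command to move; the robot and the scene stay as the last step left them, time stands still between calls to the robot, and variables do not carry over. Pictures are saved under pics/ and viewed, at most 10 in all, crops included, and the job is handed in when it is done.

```bash
mkdir -p pics
cat > h.py <<'E'
import numpy as np, cv2
from workcell import monitor, eyes, env
def cal(n):
    c=eyes.get_calibration(n); return np.array(c["intrinsics"]),np.array(c["T"])
def pix2plane(K,T,u,v,z):
    d=T[:3,:3]@np.array([(u-K[0,2])/K[0,0],(v-K[1,2])/K[1,1],1]); o=T[:3,3]
    return o+d*(z-o[2])/d[2]
def proj(K,T,p):
    q=T[:3,:3].T@(np.array(p)-T[:3,3]); return (K@q/q[2])[:2]
E
python3 - <<'E'
from h import *
for n in("scene","side"):
    im=eyes.get_image(n); cv2.imwrite(f"pics/{n}0.png",im[...,::-1]); K,T=cal(n); print(n,K.round(1).tolist(),T.round(3).tolist())
s=monitor.sense(); print(s)
a=[cv2.imread(f"pics/{n}0.png") for n in("scene","side")]
E
```

```text
scene [[367.4, 0.0, 246.3], [0.0, 367.4, 195.3], [0.0, 0.0, 1.0]] [[-0.728, -0.416, 0.545, 0.045], [-0.686, 0.459, -0.565, 0.497], [-0.015, -0.785, -0.62, 0.588], [0.0, 0.0, 0.0, 1.0]]
side [[445.8, 0.0, 254.6], [0.0, 445.8, 197.1], [0.0, 0.0, 1.0]] [[0.908, 0.364, -0.209, 0.697], [0.419, -0.778, 0.468, -0.392], [0.008, -0.513, -0.858, 0.843], [0.0, 0.0, 0.0, 1.0]]
{'clock': 0.1, 'qpos': array([-1.43330869e+00,  2.91210756e-01, -1.54026291e-01,  1.12669305e+00,
       -1.40719392e-05,  1.43149115e+00]), 'qd': array([-0.00138218, -0.00156628,  0.00311592, -0.00019557, -0.00242538,
       -0.00078356]), 'effort': array([ 8.44938459e-04, -5.37978423e+01,  3.31919682e+01,  9.29240050e-03,
       -2.62771819e-04,  6.14848972e-07]), 'tcp_pos': array([ 0.14341224, -0.50464071,  0.23080575]), 'eef_rot': array([-3.11043135e+00, -4.33242113e-01,  2.04782990e-05]), 'wrist_force': array([-0.23159672, -0.01623378,  0.31987562]), 'torque': array([-0.02977939,  0.05827368,  0.02050437]), 'grip_force': 0.0, 'opening': 1.0008536364960279}
```

View pics/scene0.png

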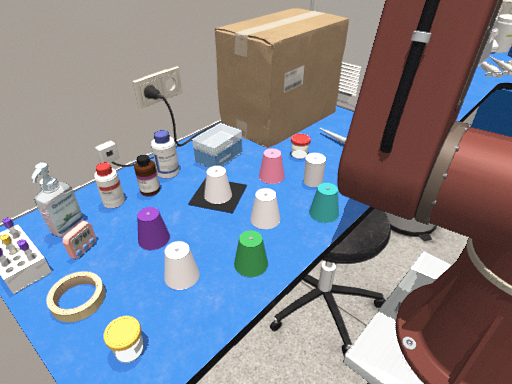

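View pics/side0.png

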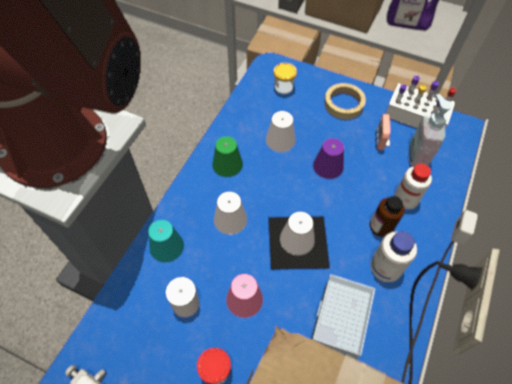

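The scene view shows these white cups:
- On the mat: (217,185), which is base_cup.
- Loose: (265,208) and (180,265). Both widen downward, so they are cup_a and cup_b.
- At (314,170): looks straight-sided, so it is the odd one out.

In the side view they are at (298,233), (230,213), (281,131) and (183,297) in the same order. The purple, green, turquoise and pink cups are look-alikes. I'll measure the white cups and confirm with one crop.

Run:
```python
from h import *
seeds={"base":((217,185),(298,233)),"near":((265,208),(230,213)),"far":((180,265),(281,131)),"straight":((314,170),(183,297))}
crops=[]
M={}
for i,n in enumerate(("scene","side")):
    im=cv2.imread(f"pics/{n}0.png"); hsv=cv2.cvtColor(im,cv2.COLOR_BGR2HSV)
    m=((hsv[...,1]<75)&(hsv[...,2]>95)).astype(np.uint8)
    nl,L,st,ce=cv2.connectedComponentsWithStats(m); K,T=cal(n)
    for k,s in seeds.items():
        u,v=s[i]; l=L[v,u]; x,y,w,h,a=st[l]; 
        mk=L==l; wid=mk[y:y+h].sum(1)
        M[k,n]=ce[l]
        print(n,k,"box",x,y,w,h,"area",a,"widths 25/75%",wid[h//4],wid[3*h//4],"xy@33mm",pix2plane(K,T,*ce[l],0.033+0.004*(k=="base")).round(4))
        crops.append(cv2.resize(im[v-40:v+40,u-40:u+40],(200,200),interpolation=3))
for k in seeds:
    A=[];b=[]
    for n in("scene","side"):
        K,T=cal(n);P=K@np.linalg.inv(T)[:3]; u,v=M[k,n]
        A+=[u*P[2]-P[0],v*P[2]-P[1]]
    A=np.array(A);print(k,np.linalg.lstsq(A[:,:3],-A[:,3],rcond=None)[0].round(4))
cv2.imwrite("pics/crops.png",np.vstack([np.hstack(crops[:4]),np.hstack(crops[4:])]))
```

```text
scene base box 204 165 28 39 area 868 widths 25/75% 20 28 xy@33mm [0.6118 0.0152 0.037 ]
scene near box 251 188 29 41 area 962 widths 25/75% 22 29 xy@33mm [ 4.647e-01 -3.000e-04  3.300e-02]
scene far box 164 241 35 49 area 1338 widths 25/75% 27 34 xy@33mm [0.4761 0.2425 0.033 ]
scene straight box 291 143 35 44 area 823 widths 25/75% 32 19 xy@33mm [ 0.4961 -0.2235  0.033 ]
side base box 280 212 34 43 area 1179 widths 25/75% 27 33 xy@33mm [0.616 0.007 0.037]
side near box 214 192 33 43 area 1074 widths 25/75% 25 31 xy@33mm [ 0.4699 -0.0076  0.033 ]
side far box 266 111 29 41 area 930 widths 25/75% 22 29 xy@33mm [0.4816 0.2358 0.033 ]
side straight box 166 277 33 40 area 1000 widths 25/75% 29 25 xy@33mm [ 0.4688 -0.2026  0.033 ]
base [0.616  0.0102 0.0318]
near [ 0.4685 -0.0051  0.0278]
far [0.4802 0.24   0.0277]
straight [ 0.4773 -0.2046  0.0507]
```

View pics/crops.png

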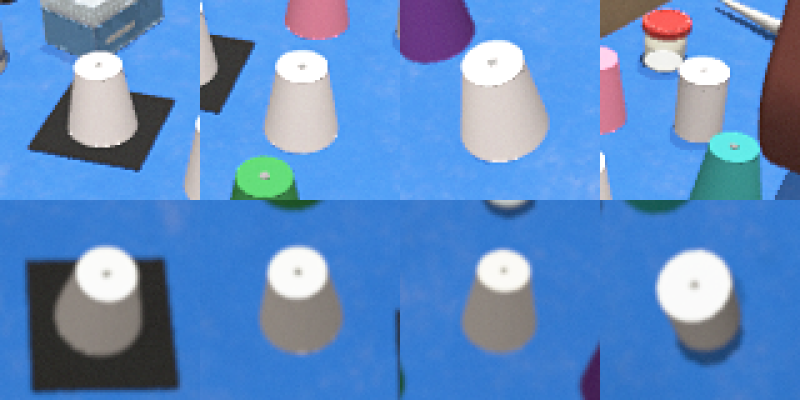

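The crops confirm it: the mat, near and far cups are tapered, and the fourth is straight-sided. Each closed end has a centre dot, so I'll triangulate those and also get rough positions for the neighbours.

```bash
cat >> h.py <<'E'
from scipy.spatial.transform import Rotation as Ro
def tri(pu):
    A=[]
    for n,(u,v) in pu.items():
        K,T=cal(n);P=K@np.linalg.inv(T)[:3]; A+=[u*P[2]-P[0],v*P[2]-P[1]]
    A=np.array(A);return np.linalg.lstsq(A[:,:3],-A[:,3],rcond=None)[0]
def to(p,yaw=None):
    "tool-frame shift to reach TCP p; yaw change about tool z (tool y angle)"
    s=monitor.sense();R=Ro.from_rotvec(s["eef_rot"]);
    return R.inv().apply(np.array(p)-s["tcp_pos"]).round(4), s["tcp_pos"].round(4), R.as_matrix().round(3).tolist()
E
python3 - <<'E'
from h import *
D={"base":((215.9,170.7),(300.1,221.9)),"near":((265.5,194.5),(228.5,201.5)),"far":((176.9,249.1),(282.3,118.7)),
"green":((250,237),(228,146)),"purple":((149,213),(330,149)),"pink":((271,154),(244,284)),"turq":((327,188),(161,229)),"straight":((315,158),(181,286))}
for k,(a,b) in D.items(): print(k,tri({"scene":a,"side":b}).round(4))
print(to([0.3,-0.2,0.2]))
K,T=cal("wrist");print(K.tolist(),(T).round(3).tolist())
E
```

```text
base [0.6147 0.0119 0.0786]
near [ 0.4673 -0.0034  0.0735]
far [0.4809 0.2391 0.0751]
green [0.4031 0.1201 0.0725]
purple [0.608  0.2102 0.0714]
pink [ 0.5697 -0.1448  0.0726]
turq [ 0.3775 -0.1141  0.0754]
straight [ 0.4695 -0.1978  0.0778]
(array([ 0.2339, -0.2502,  0.0311]), array([ 0.1434, -0.5046,  0.2308]), [[0.962, 0.273, -0.0], [0.273, -0.962, 0.001], [0.0, -0.001, -1.0]])
[[297.3186396354542, 0.0, 259.774333136049], [0.0, 297.3186396354542, 193.65530211618037], [0.0, 0.0, 1.0]] [[0.274, -0.918, -0.287, 0.217], [-0.962, -0.262, -0.082, -0.484], [0.001, 0.298, -0.955, 0.373], [0.0, 0.0, 0.0, 1.0]]
```

Triangulated dot heights match the cups (0.079 m for the base, 0.074–0.075 m for the loose cups). First I draw back towards +y, then move over the near cup.

```bash
python3 -m inch '[[[0.013,-0.038,0,0,0,0,100],[0.013,-0.038,0,0,0,0,100],[0.013,-0.038,0,0,0,0,100],[0.013,-0.038,0,0,0,0,100],[0.013,-0.038,0,0,0,0,100]]]'
python3 -m inch '[[[0.0255,-0.0136,0,0,0,0,100],[0.0255,-0.0136,0,0,0,0,100],[0.0255,-0.0136,0,0,0,0,100],[0.0255,-0.0136,0,0,0,0,100],[0.0255,-0.0136,0,0,0,0,100]]]'
python3 -m inch '[[[0.0255,-0.0136,0,0,0,0,100],[0.0255,-0.0136,0,0,0,0,100],[0.0255,-0.0136,0,0,0,0,100],[0.0255,-0.0136,0,0,0,0,100],[0.0255,-0.0136,0,0,0,0,100]]]'
python3 -m inch '[[[0.0255,-0.0136,0,0,0,0,100],[0.0255,-0.0136,0,0,0,0,100],[0.0255,-0.0136,0,0,0,0,100],[0.0255,-0.0136,0,0,0,0,100],[0,0,0,0,0,0,100]]]'
python3 - <<'E'
from h import *
print(to([0.467,-0.003,0.12])); 
im=eyes.get_image("wrist");cv2.imwrite("pics/w1.png",im[...,::-1])
E
```

```text
clock: 0.52
tcp_pos: [0.1538, -0.3023, 0.2307]
eef_rot: [-3.111, -0.433, 0.0]
wrist_force: [1.2, -0.1, 1.0]
opening: 1.0
grip_force: 0.0
clock: 0.93
tcp_pos: [0.2588, -0.203, 0.2313]
eef_rot: [3.111, 0.433, 0.0]
wrist_force: [0.3, -0.8, 0.6]
opening: 1.002
grip_force: 0.0
clock: 1.35
tcp_pos: [0.3629, -0.1026, 0.2312]
eef_rot: [-3.111, -0.434, 0.0]
wrist_force: [0.1, -0.3, -0.6]
opening: 1.001
grip_force: 0.0
clock: 1.77
tcp_pos: [0.4482, -0.0211, 0.231]
eef_rot: [-3.11, -0.438, -0.002]
wrist_force: [-1.3, -0.5, 0.3]
opening: 1.003
grip_force: 0.0
(array([ 0.0229, -0.0121,  0.111 ]), array([ 0.4482, -0.0211,  0.231 ]), [[0.961, 0.276, 0.001], [0.276, -0.961, 0.001], [0.001, -0.001, -1.0]])
```

View pics/w1.png

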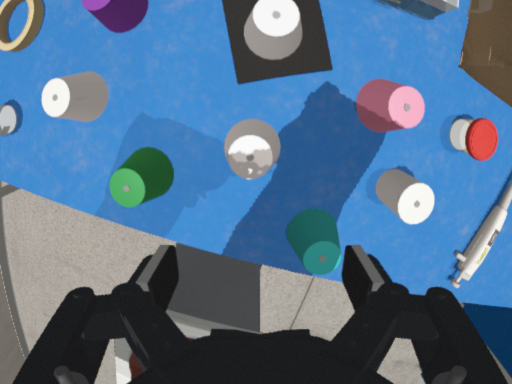

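The wrist view shows these centre dots: near cup about (250,157), far cup about (55,96), base cup about (277,15). I'll cast those rays as a check.

```bash
cat >> h.py <<'E'
def fish(K,T,u,v,z):
    x,y=(u-K[0,2])/K[0,0],(v-K[1,2])/K[1,1]; r=np.hypot(x,y)
    d=T[:3,:3]@np.array([x/r*np.sin(r),y/r*np.sin(r),np.cos(r)]); o=T[:3,3]
    return o+d*(z-o[2])/d[2]
E
python3 - <<'E'
from h import *
K,T=cal("wrist")
for k,u,v,z in(("near",250,157,.075),("far",55,96,.075),("base",277,15,.079)): print(k,fish(K,T,u,v,z).round(4))
E
```

```text
near [ 0.4654 -0.0071  0.075 ]
far [0.4791 0.2345 0.075 ]
base [0.6117 0.0073 0.079 ]
```

Relative positions agree within about 1 mm, and the common offset of about 4 mm is fine for the grip. I use near ≈ (0.466, -0.005) and descend to grasp.

```bash
python3 -m inch '[[[0.0105,-0.005,0,0,0,0,100],[0.0105,-0.005,0.02,0,0,0,100],[0,0,0.04,0,0,0,100],[0,0,0.04,0,0,0,100],[0,0,0.03,0,0,0,100]]]'
python3 -m inch '[[[0,0,0.02,0,0,0,100],[0,0,0.02,0,0,0,100],[0,0,0.02,0,0,0,100],[0,0,0.018,0,0,0,100],[0,0,0,0,0,0,100]]]'
python3 - <<'E'
from h import *
print(to([0.466,-0.005,0.021]))
E
```

```text
clock: 2.23
tcp_pos: [0.4618, -0.0085, 0.0991]
eef_rot: [-3.111, -0.432, 0.002]
wrist_force: [-0.3, -0.3, 0.2]
opening: 0.999
grip_force: 0.0
clock: 2.65
tcp_pos: [0.4605, -0.0085, 0.0207]
eef_rot: [-3.11, -0.431, 0.007]
wrist_force: [-1.0, 0.4, 0.8]
opening: 1.003
grip_force: 0.0
(array([ 0.0063, -0.0019, -0.0003]), array([ 0.4605, -0.0085,  0.0207]), [[0.962, 0.272, -0.005], [0.272, -0.962, 0.001], [-0.004, -0.002, -1.0]])
```

```bash
python3 -m inch '[[[0.003,-0.001,0,0,0,0,100],[0.003,-0.001,0,0,0,0,100],[0,0,0,0,0,0,50],[0,0,0,0,0,0,30],[0,0,0,0,0,0,30]]]'
python3 -m inch '[[[0,0,0,0,0,0,30],[0,0,0,0,0,0,30],[0,0,0,0,0,0,30],[0,0,0,0,0,0,30],[0,0,0,0,0,0,30]]]'
```

```text
clock: 3.07
tcp_pos: [0.4692, -0.0049, 0.025]
eef_rot: [3.111, 0.434, 0.003]
wrist_force: [-4.0, 0.7, 20.5]
opening: 0.678
grip_force: 59.9
clock: 3.48
tcp_pos: [0.4691, -0.0049, 0.0251]
eef_rot: [3.111, 0.434, 0.004]
wrist_force: [-3.3, 1.0, 18.1]
opening: 0.67
grip_force: 60.2
```

```bash
python3 -m inch '[[[0,0,-0.01,0,0,0,30],[0,0,-0.03,0,0,0,30],[0,0,-0.035,0,0,0,30],[0,0,-0.035,0,0,0,30],[0,0,-0.03,0,0,0,30]]]'
python3 -m inch '[[[0.025,0.0045,0,0,0,0,30],[0.03,0.005,0,0,0,0,30],[0.03,0.005,0,0,0,0,30],[0.03,0.005,0,0,0,0,30],[0.025,0.0045,0,0,0,0,30]]]'
python3 -m inch '[[[0,0,0,0,0,0,30],[0,0,0,0,0,0,30],[0,0,0,0,0,0,30],[0,0,0,0,0,0,30],[0,0,0,0,0,0,30]]]'
python3 - <<'E'
from h import *
print(to([0.616,0.010,0.155]))
ims=[eyes.get_image(n)[...,::-1] for n in("scene","side")]
for i,n in zip(ims,("scene","side")): cv2.imwrite(f"pics/{n}1.png",i)
a=ims[0][70:230,120:320];b=ims[1][150:310,200:400]
cv2.imwrite("pics/c2.png",np.hstack([cv2.resize(c,(400,320),interpolation=3) for c in(a,b)]))
E
```

```text
clock: 3.9
tcp_pos: [0.4682, -0.0048, 0.1661]
eef_rot: [3.111, 0.433, 0.002]
wrist_force: [0.8, 0.6, -0.5]
opening: 0.676
grip_force: 63.7
clock: 4.32
tcp_pos: [0.6112, 0.0106, 0.164]
eef_rot: [3.111, 0.434, 0.002]
wrist_force: [0.3, -0.3, -1.0]
opening: 0.671
grip_force: 63.7
clock: 4.73
tcp_pos: [0.6086, 0.0103, 0.1637]
eef_rot: [-3.112, -0.433, 0.0]
wrist_force: [-1.0, -0.6, -0.5]
opening: 0.674
grip_force: 63.7
(array([0.0071, 0.0023, 0.0087]), array([0.6086, 0.0103, 0.1637]), [[0.962, 0.273, -0.0], [0.273, -0.962, 0.0], [-0.0, -0.0, -1.0]])
```

View pics/c2.png

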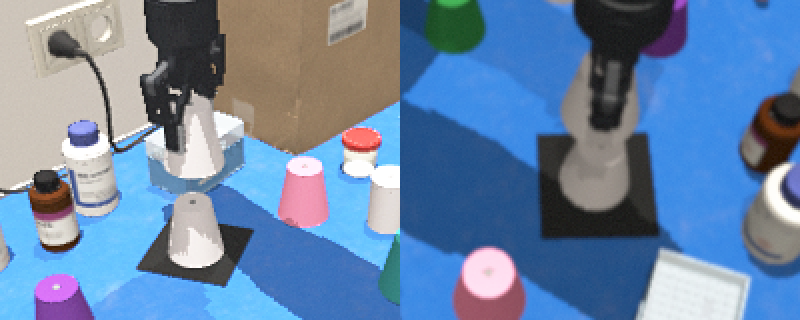

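The scene crop shows the held cup above the base cup: its mouth runs from about (202,153) to (232,155) in full-image pixels, and the base cup's mouth sits near (218,203). I'll measure both rims the same way, casting the rim's lowest point onto the mouth plane and adding 36 mm away from the camera.

```bash
cat >> h.py <<'E'
def rim(n,im,box,z,c):
    "box x0,y0,x1,y1 round the mouth part of one cup -> mouth centre"
    x0,y0,x1,y1=box; hsv=cv2.cvtColor(im,cv2.COLOR_BGR2HSV)[y0:y1,x0:x1]
    m=((hsv[...,1]<c)&(hsv[...,2]>95)).astype(np.uint8)
    nl,L,st,_=cv2.connectedComponentsWithStats(m); l=1+st[1:,4].argmax(); ys,xs=np.where(L==l)
    w=[(np.ptp(xs[ys==y])+1) for y in np.unique(ys)]
    u=x0+(xs.min()+xs.max())/2; v=y0+ys.max()+.5; K,T=cal(n); p=pix2plane(K,T,u,v,z)
    d=p-T[:3,3]; d[2]=0; return (p+.036*d/np.linalg.norm(d)).round(4),(u,v),w
E
python3 - <<'E'
from h import *
im=cv2.imread("pics/scene1.png")
print(rim("scene",im,(196,180,240,215),.004,75))
for c in(45,60,75):print(rim("scene",im,(196,138,240,166),.139,c))
im=cv2.imread("pics/side1.png")
print(rim("side",im,(270,225,325,262),.004,75))
E
```

```text
(array([0.6166, 0.0138, 0.004 ]), (np.float64(217.5), np.float64(203.5)), [np.int64(23), np.int64(24), np.int64(24), np.int64(25), np.int64(25), np.int64(25), np.int64(25), np.int64(27), np.int64(27), np.int64(27), np.int64(27), np.int64(28), np.int64(28), np.int64(28), np.int64(28), np.int64(28), np.int64(28), np.int64(28), np.int64(27), np.int64(26), np.int64(23), np.int64(21), np.int64(17), np.int64(12)])
(array([0.5984, 0.0186, 0.139 ]), (np.float64(217.5), np.float64(161.5)), [np.int64(44), np.int64(44), np.int64(43), np.int64(41), np.int64(40), np.int64(38), np.int64(37), np.int64(36), np.int64(35), np.int64(36), np.int64(36), np.int64(34), np.int64(31), np.int64(30), np.int64(30), np.int64(30), np.int64(29), np.int64(28), np.int64(25), np.int64(22), np.int64(17), np.int64(12), np.int64(3), np.int64(3)])
(array([0.5984, 0.0186, 0.139 ]), (np.float64(217.5), np.float64(161.5)), [np.int64(44), np.int64(44), np.int64(43), np.int64(41), np.int64(40), np.int64(38), np.int64(37), np.int64(36), np.int64(36), np.int64(36), np.int64(36), np.int64(36), np.int64(32), np.int64(31), np.int6
[... 350 characters left out ...]
int64(36), np.int64(37), np.int64(34), np.int64(32), np.int64(31), np.int64(30), np.int64(29), np.int64(28), np.int64(26), np.int64(23), np.int64(19), np.int64(13), np.int64(4), np.int64(4), np.int64(2)])
(array([0.6211, 0.0139, 0.004 ]), (np.float64(296.5), np.float64(254.5)), [np.int64(27), np.int64(28), np.int64(29), np.int64(29), np.int64(31), np.int64(31), np.int64(32), np.int64(33), np.int64(33), np.int64(33), np.int64(34), np.int64(34), np.int64(34), np.int64(34), np.int64(34), np.int64(34), np.int64(34), np.int64(33), np.int64(33), np.int64(33), np.int64(33), np.int64(31), np.int64(30), np.int64(28), np.int64(27), np.int64(24), np.int64(22), np.int64(20), np.int64(16), np.int64(12)])
```

Run:
```python
from h import *
im=cv2.imread("pics/scene1.png");hsv=cv2.cvtColor(im,cv2.COLOR_BGR2HSV)
for y in range(150,162,1):
    x=np.where((hsv[y,190:245,1]<60)&(hsv[y,190:245,2]>95))[0]+190; print(y,x.min() if len(x) else 0,x.max() if len(x) else 0,len(x))
K,T=cal("scene")
for z,v,u in((.139,159.5,217),(.004,203.5,217.5)):
    p=pix2plane(K,T,u,v,z);d=p-T[:3,3];d[2]=0;print((p+.036*d/np.linalg.norm(d)).round(4))
```

```text
150 201 232 32
151 201 231 31
152 202 231 30
153 202 231 30
154 202 238 30
155 203 230 28
156 204 228 25
157 206 227 22
158 209 225 17
159 213 224 10
160 220 222 3
161 219 221 3
[0.6053 0.0137 0.139 ]
[0.6166 0.0138 0.004 ]
```

The rim difference suggests about +10 mm in x and the relative displacement suggests +7.5 mm, so I use +9 mm. Then I lower in stages and watch the force.

```bash
python3 -m inch '[[[0.0043,0.0013,0,0,0,0,30],[0.0043,0.0014,0.01,0,0,0,30],[0,0,0.02,0,0,0,30],[0,0,0.02,0,0,0,30],[0,0,0.01,0,0,0,30]]]'
python3 -m inch '[[[0,0,0.01,0,0,0,30],[0,0,0.01,0,0,0,30],[0,0,0.005,0,0,0,30],[0,0,0.005,0,0,0,30],[0,0,0,0,0,0,30]]]'
python3 - <<'E'
from h import *
print(to([0.6176,0.010,0.053]))
ims=[eyes.get_image(n)[...,::-1] for n in("scene","side")]
for i,n in zip(ims,("scene","side")): cv2.imwrite(f"pics/{n}2.png",i)
a=ims[0][110:230,150:290];b=ims[1][170:290,230:370]
cv2.imwrite("pics/c3.png",np.hstack([cv2.resize(c,(400,343),interpolation=3) for c in(a,b)]))
E
```

```text
clock: 5.25
tcp_pos: [0.6174, 0.0102, 0.1004]
eef_rot: [-3.111, -0.433, 0.004]
wrist_force: [0.4, -0.3, -0.6]
opening: 0.674
grip_force: 63.7
clock: 5.67
tcp_pos: [0.6182, 0.0101, 0.0727]
eef_rot: [-3.111, -0.433, 0.001]
wrist_force: [-0.7, -0.1, -0.7]
opening: 0.67
grip_force: 63.7
(array([-0.0006, -0.0001,  0.0197]), array([0.6182, 0.0101, 0.0727]), [[0.962, 0.273, -0.001], [0.273, -0.962, 0.0], [-0.001, -0.0, -1.0]])
```

View pics/c3.png

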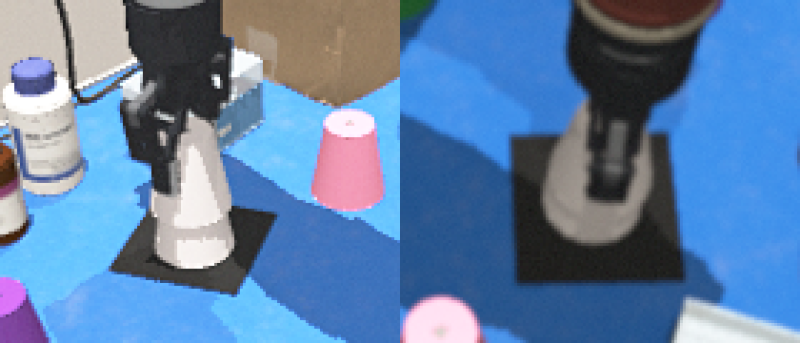

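The held cup is already over the base cup, with rims lined up to within about 2 mm and no contact force. I lower further, then release.

```bash
python3 -m inch '[[[0,0,0.004,0,0,0,30],[0,0,0.004,0,0,0,30],[0,0,0.004,0,0,0,30],[0,0,0.003,0,0,0,30],[0,0,0,0,0,0,30]]]'
python3 -c "
from h import *
print(monitor.sense()['wrist_force'])"
```

```text
clock: 6.18
tcp_pos: [0.6178, 0.0101, 0.0575]
eef_rot: [-3.111, -0.433, 0.002]
wrist_force: [-0.3, 0.4, -0.9]
opening: 0.671
grip_force: 63.6
[-0.33661023  0.38474291 -0.85261689]
```

```bash
python3 -m inch '[[[0,0,0.002,0,0,0,30],[0,0,0.002,0,0,0,30],[0,0,0,0,0,0,30],[0,0,0,0,0,0,30],[0,0,0,0,0,0,80]]]'
python3 -m inch '[[[0,0,0,0,0,0,100],[0,0,0,0,0,0,100],[0,0,0,0,0,0,100],[0,0,0,0,0,0,100],[0,0,0,0,0,0,100]]]'
python3 -m inch '[[[0,0,-0.01,0,0,0,100],[0,0,-0.03,0,0,0,100],[0,0,-0.04,0,0,0,100],[0,0,-0.04,0,0,0,100],[0,0,-0.04,0,0,0,100]]]'
python3 -m inch '[[[0,0,-0.02,0,0,0,100],[0,0,0,0,0,0,100],[0,0,0,0,0,0,100],[0,0,0,0,0,0,100],[0,0,0,0,0,0,100]]]'
python3 - <<'E'
from h import *
print(to([0.48,0.237,0.23]))
ims=[eyes.get_image(n)[...,::-1] for n in("scene","side","wrist")]
for i,n in zip(ims,("scene","side","wrist")): cv2.imwrite(f"pics/{n}3.png",i)
a=ims[0][110:230,150:290];b=ims[1][170:290,230:370]
cv2.imwrite("pics/c4.png",np.hstack([cv2.resize(c,(400,343),interpolation=3) for c in(a,b)]))
E
```

```text
clock: 6.6
tcp_pos: [0.6186, 0.0101, 0.0544]
eef_rot: [3.111, 0.433, 0.0]
wrist_force: [1.1, -1.3, 0.1]
opening: 0.789
grip_force: 0.0
clock: 7.02
tcp_pos: [0.6184, 0.0101, 0.0544]
eef_rot: [3.112, 0.433, 0.0]
wrist_force: [-0.3, 0.2, -0.1]
opening: 0.998
grip_force: 0.0
clock: 7.43
tcp_pos: [0.6179, 0.0101, 0.2169]
eef_rot: [3.112, 0.433, 0.0]
wrist_force: [2.2, -0.6, -0.1]
opening: 1.001
grip_force: 0.0
clock: 7.85
tcp_pos: [0.6176, 0.0102, 0.2331]
eef_rot: [-3.111, -0.433, 0.004]
wrist_force: [-0.0, -0.5, -0.7]
opening: 0.999
grip_force: 0.0
(array([-0.0703, -0.2558,  0.0034]), array([0.6176, 0.0102, 0.2331]), [[0.962, 0.273, -0.002], [0.273, -0.962, 0.0], [-0.002, -0.001, -1.0]])
```

View pics/c4.png

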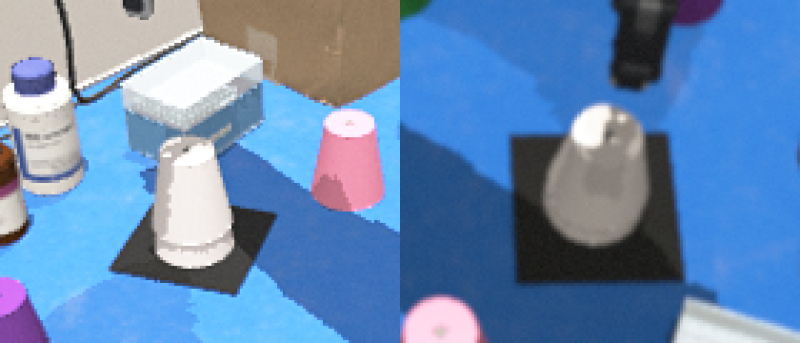

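cup_a looks nested and upright, with its top dot at about (215,161) in scene and (303,215) in side. I'll check the dot height and move over the far cup.

```bash
python3 -c "
from h import *
print(tri({'scene':(215.2,160.9),'side':(303,215.3)}).round(4))"
python3 -m inch '[[[-0.0078,-0.0284,0,0,0,0,100],[-0.0078,-0.0284,0,0,0,0,100],[-0.0078,-0.0284,0,0,0,0,100],[-0.0078,-0.0284,0,0,0,0,100],[-0.0078,-0.0284,0,0,0,0,100]]]'
python3 -m inch '[[[-0.0078,-0.0284,0,0,0,0,100],[-0.0078,-0.0284,0,0,0,0,100],[-0.0078,-0.0284,0,0,0,0,100],[-0.0078,-0.0284,0,0,0,0,100],[0,0,0,0,0,0,100]]]'
python3 - <<'E'
from h import *
im=eyes.get_image("wrist")[...,::-1];cv2.imwrite("pics/w2.png",im);print(to([0.48,0.237,0.021]))
E
```

```text
[0.6167 0.0117 0.1065]
clock: 8.42
tcp_pos: [0.5409, 0.1369, 0.2337]
eef_rot: [-3.112, -0.433, 0.002]
wrist_force: [0.3, 0.9, -0.1]
opening: 1.002
grip_force: 0.0
clock: 8.83
tcp_pos: [0.4819, 0.228, 0.2339]
eef_rot: [-3.096, -0.466, 0.005]
wrist_force: [0.4, 0.5, 0.2]
opening: 1.0
grip_force: 0.0
(array([ 2.000e-04, -8.600e-03,  2.131e-01]), array([0.4832, 0.2267, 0.234 ]), [[0.956, 0.292, -0.004], [0.292, -0.956, 0.009], [-0.001, -0.01, -1.0]])
```

View pics/w2.png

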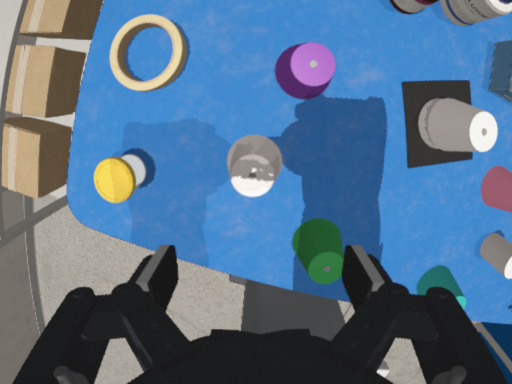

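The wrist view shows the far cup's dot at about (253,175) and the nested pair on the mat with its top at about (484,131). The stack top height agrees with nesting (0.1065 m measured against 0.103 m, within pixel error).

Run:
```python
from h import *
K,T=cal("wrist");p=fish(K,T,253,175,.075);print(p.round(4),fish(K,T,484,131,.103).round(4));print(to([*p[:2],.021])[0],to([(p[0]+.481)/2,(p[1]+.239)/2,.021]))
```

```text
[0.4834 0.235  0.075 ] [0.619  0.0065 0.103 ]
[ 0.0029 -0.0058  0.213 ] (array([ 0.0023, -0.008 ,  0.2131]), array([0.4832, 0.2267, 0.234 ]), [[0.956, 0.292, -0.004], [0.292, -0.956, 0.009], [-0.001, -0.01, -1.0]])
```

```bash
python3 -m inch '[[[0.002,-0.008,0,0,0,0,100],[0,0,0.03,0,0,0,100],[0,0,0.04,0,0,0,100],[0,0,0.04,0,0,0,100],[0,0,0.025,0,0,0,100]]]'
python3 -m inch '[[[0,0,0.02,0,0,0,100],[0,0,0.02,0,0,0,100],[0,0,0.02,0,0,0,100],[0,0,0.016,0,0,0,100],[0,0,0,0,0,0,100]]]'
python3 -c "
from h import *
print(to([0.481,0.237,0.022]))"
```

```text
clock: 9.3
tcp_pos: [0.4839, 0.23, 0.0959]
eef_rot: [-3.094, -0.466, 0.008]
wrist_force: [-1.0, 0.8, 0.4]
opening: 0.998
grip_force: 0.0
clock: 9.72
tcp_pos: [0.4831, 0.2303, 0.0203]
eef_rot: [-3.093, -0.467, 0.011]
wrist_force: [-0.9, -0.3, 0.4]
opening: 1.003
grip_force: 0.0
(array([-0.0001, -0.007 , -0.0016]), array([0.4831, 0.2303, 0.0203]), [[0.955, 0.295, -0.009], [0.295, -0.955, 0.012], [-0.005, -0.014, -1.0]])
```

```bash
python3 -m inch '[[[0,-0.003,-0.001,-0.007,0.0025,0,100],[0,-0.003,-0.001,-0.007,0.0025,0,100],[0,0,0,0,0,0,100],[0,0,0,0,0,0,30],[0,0,0,0,0,0,30]]]'
python3 -m inch '[[[0,0,0,0,0,0,30],[0,0,0,0,0,0,30],[0,0,0,0,0,0,30],[0,0,0,0,0,0,30],[0,0,0,0,0,0,30]]]'
python3 -c "
from h import *
print(to([0.481,0.237,0.022]))"
```

```text
clock: 10.13
tcp_pos: [0.4849, 0.233, 0.0264]
eef_rot: [-3.098, -0.483, -0.009]
wrist_force: [0.3, 0.1, 0.6]
opening: 0.747
grip_force: 0.3
clock: 10.55
tcp_pos: [0.485, 0.2331, 0.0272]
eef_rot: [-3.098, -0.483, -0.009]
wrist_force: [-3.4, -1.5, 17.9]
opening: 0.665
grip_force: 60.6
(array([-0.0026, -0.0049,  0.0052]), array([0.485 , 0.2331, 0.0272]), [[0.952, 0.305, 0.005], [0.305, -0.952, 0.007], [0.007, -0.005, -1.0]])
```

```bash
python3 -m inch '[[[0,0,-0.01,0,0,0,30],[0,0,-0.03,0,0,0,30],[0,0,-0.04,0,0,0,30],[0,0,-0.04,0,0,0,30],[0,0,-0.04,0,0,0,30]]]'
python3 -m inch '[[[0,0,-0.013,0,0,0,30],[0.0066,0.0282,0,0,0,0,30],[0.0066,0.0282,0,0,0,0,30],[0.0066,0.0282,0,0,0,0,30],[0.0066,0.0282,0,0,0,0,30]]]'
python3 -m inch '[[[0.0066,0.0282,0,0,0,0,30],[0.0066,0.0282,0,0,0,0,30],[0.0066,0.0282,0,0,0,0,30],[0.0066,0.0282,0,0,0,0,30],[0.0066,0.0282,0,0,0,0,30]]]'
python3 -m inch '[[[0,0,0,0,0,0,30],[0,0,0,0,0,0,30],[0,0,0,0,0,0,30],[0,0,0,0,0,0,30],[0,0,0,0,0,0,30]]]'
python3 - <<'E'
from h import *
print(to([0.619,0.009,0.175]))
E
```

```text
clock: 10.97
tcp_pos: [0.4832, 0.2315, 0.1878]
eef_rot: [-3.099, -0.483, -0.006]
wrist_force: [1.5, 1.1, -1.4]
opening: 0.664
grip_force: 63.3
clock: 11.38
tcp_pos: [0.5437, 0.1312, 0.1989]
eef_rot: [-3.099, -0.484, -0.008]
wrist_force: [1.6, -0.5, -0.8]
opening: 0.667
grip_force: 63.3
clock: 11.8
tcp_pos: [0.618, 0.0066, 0.1981]
eef_rot: [-3.099, -0.483, -0.007]
wrist_force: [-0.4, -0.5, -0.9]
opening: 0.662
grip_force: 63.3
clock: 12.22
tcp_pos: [0.6171, 0.009, 0.1979]
eef_rot: [-3.098, -0.485, -0.006]
wrist_force: [-0.4, 0.1, -0.4]
opening: 0.662
grip_force: 63.3
(array([0.0017, 0.0007, 0.0229]), array([0.6171, 0.009 , 0.1979]), [[0.952, 0.305, 0.003], [0.305, -0.952, 0.006], [0.005, -0.005, -1.0]])
```

```bash
python3 -m inch '[[[0.0017,0.0007,0.005,0,0,0,30],[0,0,0.02,0,0,0,30],[0,0,0.02,0,0,0,30],[0,0,0.011,0,0,0,30],[0,0,0,0,0,0,30]]]'
python3 - <<'E'
from h import *
print(to([0.619,0.009,0.175]))
ims=[eyes.get_image(n)[...,::-1] for n in("scene","side")]
for i,n in zip(ims,("scene","side")): cv2.imwrite(f"pics/{n}4.png",i)
a=ims[0][110:230,150:290];b=ims[1][170:290,230:370]
cv2.imwrite("pics/c5.png",np.hstack([cv2.resize(c,(400,343),interpolation=3) for c in(a,b)]))
E
```

```text
clock: 12.63
tcp_pos: [0.6177, 0.0088, 0.1389]
eef_rot: [-3.098, -0.484, 0.0]
wrist_force: [-0.3, -0.6, -1.0]
opening: 0.664
grip_force: 63.2
(array([ 0.0013, -0.    , -0.0361]), array([0.6177, 0.0088, 0.1389]), [[0.952, 0.305, -0.001], [0.305, -0.952, 0.006], [0.001, -0.006, -1.0]])
```

View pics/c5.png

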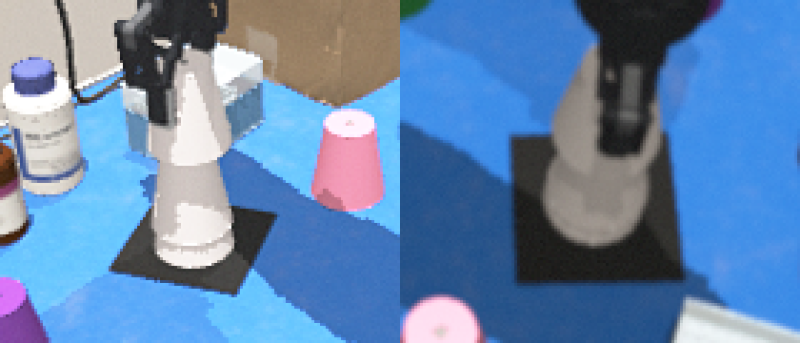

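The held cup's mouth in scene spans about (201,160) to (231,160), with its lowest point at about (216,167.7). The stack below is centred near column 218. I'll compare the two centres.

Run:
```python
from h import *
im=cv2.imread("pics/scene4.png");hsv=cv2.cvtColor(im,cv2.COLOR_BGR2HSV)
for y in list(range(155,172))+list(range(192,206,2)):
    x=np.where((hsv[y,195:240,1]<60)&(hsv[y,195:240,2]>85))[0]+195; print(y,x.min() if len(x) else 0,x.max() if len(x) else 0,end=' | ')
K,T=cal("scene")
for z,v,u in((.112,167.7,216.1),(.112,166.7,216.1),(.004,203.5,217.6)):
    p=pix2plane(K,T,u,v,z);d=p-T[:3,3];d[2]=0;print((p+.036*d/np.linalg.norm(d)).round(4))
```

```text
155 202 230 | 156 202 230 | 157 201 230 | 158 201 230 | 159 201 231 | 160 201 230 | 161 201 229 | 162 202 229 | 163 202 228 | 164 203 227 | 165 205 225 | 166 205 225 | 167 206 225 | 168 206 226 | 169 205 226 | 170 205 226 | 171 205 226 | 192 204 231 | 194 204 231 | 196 204 231 | 198 204 230 | 200 206 228 | 202 209 224 | 204 0 0 | [0.6134 0.0116 0.112 ]
[0.6165 0.0088 0.112 ]
[0.6164 0.0136 0.004 ]
```

The offset is about (+1, +2) mm, well within capture. I correct it and lower in stages.

```bash
python3 -m inch '[[[0.0016,-0.0016,0.005,0,0,0,30],[0,0,0.01,0,0,0,30],[0,0,0.01,0,0,0,30],[0,0,0.01,0,0,0,30],[0,0,0.005,0,0,0,30]]]'
python3 -m inch '[[[0,0,0.005,0,0,0,30],[0,0,0.005,0,0,0,30],[0,0,0.004,0,0,0,30],[0,0,0,0,0,0,30],[0,0,0,0,0,0,30]]]'
python3 -c "
from h import *
print(to([0.619,0.011,0.081]))"
```

```text
clock: 13.15
tcp_pos: [0.6198, 0.0105, 0.0997]
eef_rot: [-3.098, -0.483, -0.003]
wrist_force: [-0.5, 0.1, 0.2]
opening: 0.668
grip_force: 63.3
clock: 13.57
tcp_pos: [0.6208, 0.0105, 0.0875]
eef_rot: [-3.099, -0.483, -0.006]
wrist_force: [-0.0, -0.5, -0.9]
opening: 0.666
grip_force: 63.3
(array([-0.0016, -0.001 ,  0.0065]), array([0.6208, 0.0105, 0.0875]), [[0.953, 0.304, 0.003], [0.304, -0.953, 0.006], [0.005, -0.005, -1.0]])
```

```bash
python3 -m inch '[[[-0.001,0,0.003,0,0,0,30],[0,0,0.003,0,0,0,30],[0,0,0,0,0,0,30],[0,0,0,0,0,0,30],[0,0,0,0,0,0,30]]]'
python3 -m inch '[[[0,0,0,0,0,0,75],[0,0,0,0,0,0,90],[0,0,0,0,0,0,100],[0,0,0,0,0,0,100],[0,0,0,0,0,0,100]]]'
python3 -m inch '[[[0,0,-0.01,0,0,0,100],[0,0,-0.03,0,0,0,100],[0,0,-0.04,0,0,0,100],[0,0,-0.04,0,0,0,100],[0,0,-0.04,0,0,0,100]]]'
python3 -m inch '[[[-0.04,0,0,0,0,0,100],[-0.04,0,0,0,0,0,100],[-0.04,0,0,0,0,0,100],[-0.04,0,0,0,0,0,100],[0,0,0,0,0,0,100]]]'
python3 - <<'E'
from h import *
ims=[eyes.get_image(n)[...,::-1] for n in("scene","side")]
for i,n in zip(ims,("scene","side")): cv2.imwrite(f"pics/{n}5.png",i)
a=ims[0][110:230,150:290];b=ims[1][170:290,230:370]
cv2.imwrite("pics/c6.png",np.hstack([cv2.resize(c,(400,343),interpolation=3) for c in(a,b)]))
E
```

```text
clock: 13.98
tcp_pos: [0.6199, 0.0102, 0.0817]
eef_rot: [-3.099, -0.483, -0.007]
wrist_force: [-0.5, -0.3, -0.9]
opening: 0.666
grip_force: 63.3
clock: 14.4
tcp_pos: [0.6199, 0.0102, 0.0817]
eef_rot: [-3.099, -0.483, -0.007]
wrist_force: [0.7, -0.1, -0.2]
opening: 0.999
grip_force: 0.0
clock: 14.82
tcp_pos: [0.6189, 0.0093, 0.2442]
eef_rot: [-3.099, -0.483, -0.007]
wrist_force: [1.5, -0.4, -0.6]
opening: 0.999
grip_force: 0.0
clock: 15.23
tcp_pos: [0.4597, -0.0397, 0.2409]
eef_rot: [-3.098, -0.481, 0.001]
wrist_force: [1.1, 0.4, 1.4]
opening: 1.001
grip_force: 0.0
```

View pics/c6.png

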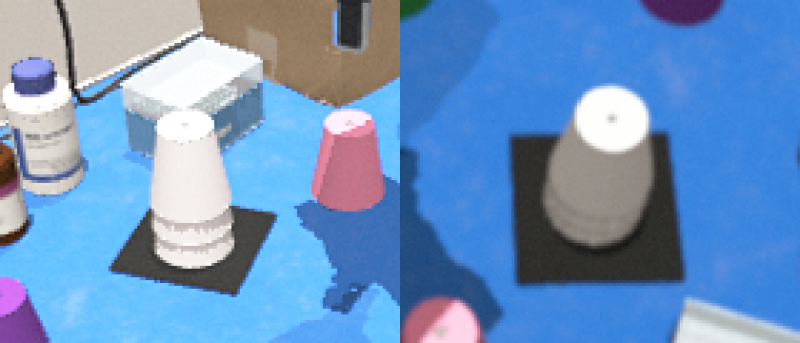

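Three evenly spaced rims, stack upright, with the top dot at about (214.4,152.7) in scene and (303.9,211) in side. I'll check the height and hand in.

Run:
```python
from h import *
p=tri({"scene":(214.4,152.7),"side":(303.9,211.0)});print(p.round(4))
if abs(p[2]-.127)<.006: print(env.job_done())
```

```text
[0.6178 0.0097 0.1279]
the job is handed in; nothing more can be done
None
```

I nested both loose tapered cups over the cup on the mat and handed the job in at about 15 s: the stack stands upright with nothing touching it, and its top measures 0.128 m (0.127 m expected).

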